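# Push a vial carrier round the bend into the reading station

### The arm

A 6-joint arm with a two-finger parallel gripper is mounted at the origin on a cart in front of the work surface, level with it; the furniture and walls round the work are solid. World frame = base frame: x ahead of the robot, y to its left, z up, the work surface at z = 0. Lengths are in m, angles in rad, forces in N, time in s.
With the tool pointing down it reaches from about 0.35 to 0.975 m from the base axis. Payload 4.9 kg.
Tool frame: the origin (TCP) lies on the front face of the gripper's body, between the roots of the fingers; the fingertips stand ctrl.tip_extent ahead of it and the grasp point (between the pads) lies 54 mm ahead of it (ctrl.tip_extent is the distance from the TCP to the fingertips, in m); z points along the fingers, y is the line along which they close (so a half turn about z gives the same grasp; the last joint's range is limited). The gripper opens to 85 mm and grips with 20 to 120 N. Pads are 22 mm wide; open, the fingers measure 114 mm over their backs; the gripper's body (76 mm by 85 mm) begins 54 mm behind the grasp point. The pads swing forward as they close: fully open they stand 13 mm farther back than shut.
Start: joints at [-1.257, 0.053, 1.613, -0, 1.476, -0.119], TCP at [0.262, -0.567, 0.304] pointing down, gripper open.
Joint ranges: [-3.01, 3.01], [-1.01, 2.22], [0.06, 2.58], [-1.02, 4.17], [0.09, 2.62], [-3.14, 3.14]. Speed limits (rad/s): [2.57, 2.57, 3.14, 3.14, 3.14, 3.14].

### API

Orientations are given as a rotation vector (axis times angle).
In Python, from station import ctrl gives the robot as it stands.
- The arm moves only by the tool apply_moves, never from a script. Its argument "rows" is one flat list of numbers, 6 for each row, row after row: the shift along the tool's x, y, z normalised to -1 to 1, where 1 is 0.6 m, then the turn, a rotation vector about the tool's x, y, z normalised to -1 to 1, where 1 is 90 degrees. A call has 1 to 20 rows; each row is the pose to reach, as a shift and turn from the pose commanded when the call began, along the tool's axes at that moment; what a row does not reach only later rows make up. A row lasts 1/10 s, in which the tool goes at most 50 mm and 8.59 degrees, less where a joint would pass 70% of its speed; a pose out of reach is approached as far as the arm can. A call with a number of a shift or a turn outside -1 to 1 is refused whole. A call with a gripper value outside its range is refused whole. "grip" is the opening, from 0 (shut) to 1 (fully open), set as the call begins (left out, the last holds). The fingers move at their own pace and stop on an object; "grip_force" is the grip in N (left out, the last holds). Time passes only in rows, so rows that repeat a pose let the fingers close. It gives the time, the measured TCP pose, the force, the opening and the grip force at its end, in the units of the state.
- ctrl.get_obs(): the state, without advancing time (a new reading comes with each control period).
- ctrl.get_image(name): name is "side" or "top"; returns (picture, depth): 384x512x3 uint8, blue, green, red; 384x512 float32, m along the optical axis (not along the pixel's ray), 0 where there is no reading.
- ctrl.camera_model(name): a dict with "mtx" (3x3 intrinsics, pixels), "k1" (the pictures are not rectified: a ray, as slopes to the right and down, at radius r is drawn at 1 + k1 r^2 times it, then the intrinsics apply), "R" (3x3) and "t" (3): a world point X has camera coordinates R X + t. Camera axes: x right, y down, z forward; pixel columns grow to the right and rows downward; lengths in m; the calibration is good to about 2 mm. A picture is of the moment at which its call begins. camera_model takes no time and is no camera call.
- ctrl.finish_job(): hands the job in; it is judged then, once.
The state is a dict: "t": time; "q": joint angles; "dq": joint speeds; "effort": joint torques, N m; "tool_pos": TCP position; "tool_rot": TCP orientation; "contact_force": force on the tool from outside, world axes, zero at the start; "wrist_torque": the same for the moment, N m; "opening": finger opening in m; "grip_force": force on a finger pad.
Only numpy, scipy, OpenCV 4.12 (cv2) and the standard library are available. Lean on these libraries where they do the work, as an engineer would, in place of code of your own. Each camera call takes 0.05 s, during which the arm holds its last target. There are 200 camera calls.

### The job

Set the vial carrier upright into the wide open end of the guide channel, then push it along the channel floor, round the bend and on into the reading station, against the spring buffer, until the side latch snaps shut behind it. Slide it all the way, never lifting it out over the bend or the last leg; push gently, feeling for jams and never ramming it, and leave the tape roll and the timer where they lie. Finish with the carrier latched and let go.

Things in the scene. Friction and masses are not known exactly. Their poses are not given: they have to be found in the camera images.
- carrier: Grey plastic vial carrier, loose, 0.25 kg, same fore and aft. Shoe 58 long (x), 34 wide (y), round ends, 14 high. On its middle a block 30 long, 34 wide, flat faces, from 14 to 46 high, with a vial fixed in it (cap top 73 high). Origin: centre of underside, z up. Grip the block across its 34 mm; push the middle of its flat rear face, 27 to 46 mm up, clear of walls and latch.
- track: Fixed aluminium guide channel, an L from above. Floor at z = 4 mm, wall tops at z = 18, walls 5 thick. Origin: where the legs' centre lines would cross, at the worktop. First leg along y (x = 0); bend: quarter circle of centre line radius 70 about (70, 70), from (0, 70) to (70, 0) mm; last leg along x (y = 0) toward +x. Bend and last leg 38 mm wide. Travel: -y, left turn, +x.
- load (a point): Loading place: point on the channel floor on the first leg's centre line, at (0, 140, 4) mm of the track. The mouth there is 46 mm wide, from its open end at y = 190 to y = 105, narrowing to 38 mm at y = 85. Set the carrier here with its length along the leg, then push it toward the bend.
- bend_mid (a point): Point on the channel floor in the middle of the bend, on the centre line. Free sliding takes 1 to 6 N; more than about 12 N of push means a jam. From the mouth (y < 90 mm) on, the carrier must never press on channel or station with more than 30 N.
- home_mid (a point): Point on the last leg's floor, at (146, 0, 4) mm of the track. The reading station (dark clamped foot, white head 70 mm high beyond) is clamped anywhere in a 32 mm span, not measured: when latched, the carrier's origin is 0 to 16 mm before or beyond this point. Its spring buffer (z 29 to 47) meets the block's front 3.5 mm before the latch snaps: 1.5 N, 0.8 N more per mm; solid stop 4.5 mm after.
- latch (a joint): Sideways displacement (m) of the station's steel latch bolt, z 20 to 28 mm, on the last leg's -y side (cover up to z = 34): 0 shut, nose 9 mm inside the channel; 0.003 to 0.007 while the block holds it aside, over the last 50 mm or so of travel; then it springs shut behind the block's rear face. Passing it and compressing the buffer to the latch point takes about 5 to 10 N of push in all.
- tape: Beige tape roll, 62 mm across, 18 mm high, lying flat inside the L of the channel; a bystander. Origin: centre of its underside.
- timer: Small white timer, 50 x 62 mm, 18 mm high, beside the carrier's starting place; a bystander. Origin: centre of its underside.

How it is judged:
By the outcome, as a careful person would: the job done as asked, in the order asked, and still so for the second after the job is handed in, with the robot touching nothing.
It also fails if it takes over 72 s, if anything falls off the work surface, if the arm or the gripper's body presses on something with over 40 N, if the wrist force passes 120 N, or if a joint passes its speed limit or range.

## Working session

There is one attempt and no reset: what is moved stays moved. The work goes in short steps, Python scripts to look and compute and a tool call to move; the robot and the scene stay as the last step left them, time stands still between calls to the robot, and variables do not carry over. Pictures are saved under pics/ and viewed, at most 13 in all, crops included, and the job is handed in when it is done.

Besides the shell and the picture viewer there is one more tool, called after "Emit:" by a JSON object that holds its "op" and its "data". apply_moves: Moves the arm, as the interface text tells. Its arguments: {"type":"object","properties":{"rows":{"type":"array","items":{"type":"number"}},"grip":{"type":"number"},"grip_force":{"type":"number"}},"required":["rows"]}

```bash
ls; mkdir -p pics; python3 - <<'E'
from station import ctrl
import cv2,numpy as np
o=ctrl.get_obs()
for k in o: print(k,np.round(o[k],3))
print(ctrl.tip_extent)
for n in("top","side"):
    im,d=ctrl.get_image(n);cv2.imwrite(f"pics/{n}0.png",im);np.savez(f"{n}0.npz",im=im,d=d)
    m=ctrl.camera_model(n);print(n,{k:np.round(m[k],3).tolist() for k in m})
E
```

```text
pics
t 0.0
q [-1.257  0.053  1.614  0.     1.476 -0.119]
dq [ 0.001 -0.002 -0.     0.001 -0.001 -0.001]
effort [-1.0000e-03 -3.9368e+01 -3.7018e+01 -0.0000e+00  7.0000e-03 -0.0000e+00]
tool_pos [ 0.262 -0.567  0.303]
tool_rot [-3.066 -0.674  0.   ]
contact_force [0.121 0.089 0.46 ]
wrist_torque [-0.006 -0.003 -0.01 ]
grip_force 0.0
opening 0.085
0.0726
top {'mtx': [[411.885, 0.0, 258.735], [0.0, 411.885, 196.479], [0.0, 0.0, 1.0]], 'k1': -0.099, 'R': [[0.012, -1.0, 0.01], [-0.999, -0.012, -0.04], [0.041, -0.01, -0.999]], 't': [-0.065, 0.517, 1.003]}
side {'mtx': [[497.641, 0.0, 250.597], [0.0, 497.641, 198.211], [0.0, 0.0, 1.0]], 'k1': -0.213, 'R': [[-0.874, -0.485, -0.003], [-0.307, 0.557, -0.772], [0.376, -0.674, -0.636]], 't': [0.426, 0.222, 1.251]}
```

View pics/top0.png

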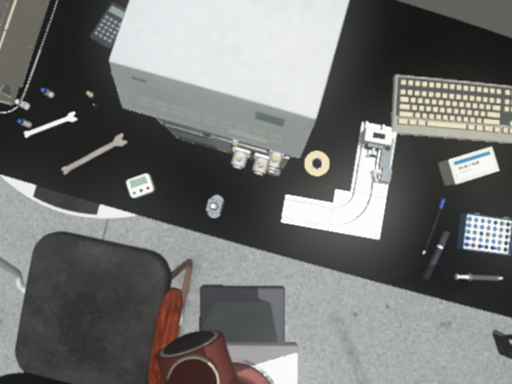

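View pics/side0.png

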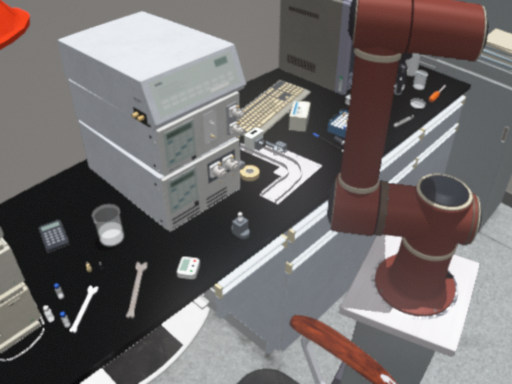

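The top view shows the carrier at about (214,205), timer (140,185), tape (317,163). The L-track has its mouth at about (285,210), its bend near (375,225), and its station at about (377,140). I'll zoom in.

```bash
cat > h.py <<'E'
from station import ctrl
import cv2,numpy as np
def ray(n,uv,z):
    m=ctrl.camera_model(n);K=np.array(m["mtx"]);R=np.array(m["R"]);t=np.array(m["t"])
    uv=np.atleast_2d(np.float64(uv))
    p=cv2.undistortPoints(uv[:,None],K,np.array([m["k1"],0,0,0,0.]))[:,0]
    d=np.c_[p,np.ones(len(p))]@R;c=-R.T@t
    return c+d*((z-c[2])/d[:,2])[:,None]
def proj(n,X):
    m=ctrl.camera_model(n);R=np.array(m["R"])
    return cv2.projectPoints(np.atleast_2d(np.float64(X)),cv2.Rodrigues(R)[0],np.array(m["t"]),np.array(m["mtx"]),np.array([m["k1"],0,0,0,0.]))[0][:,0]
E
python3 - <<'E'
from h import *
im=np.load("top0.npz")["im"]
a=cv2.resize(im[110:250,270:410],None,fx=4,fy=4,interpolation=cv2.INTER_CUBIC)
b=cv2.resize(im[180:230,190:240],(200,200),interpolation=cv2.INTER_CUBIC)
c=np.zeros((560,770,3),np.uint8);c[:,:560]=a;c[:200,565:765]=b
cv2.imwrite("pics/crop1.png",c)
E
```

```text
(no output)
```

View pics/crop1.png

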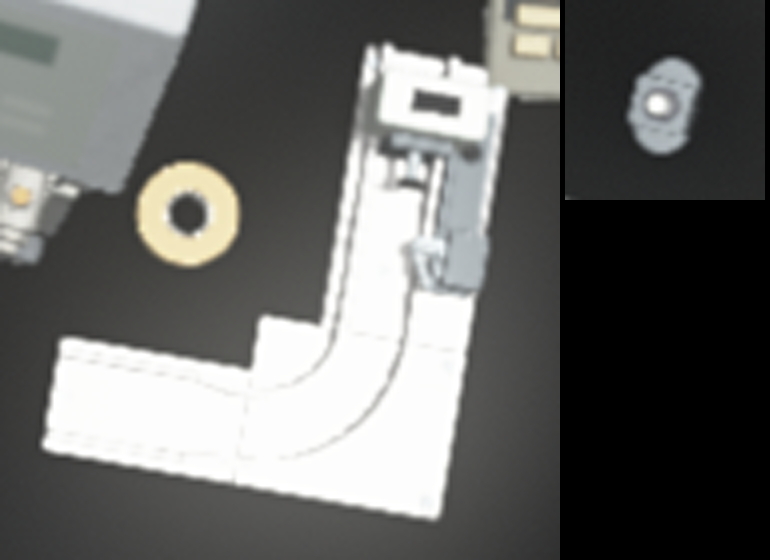

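The zoom shows the channel clearly: mouth edge from (285,195) to (281,222), bend at lower right, latch cover at about (385,170), station head at about (377,137). The carrier is slightly rotated. Next I'll check the heights from depth.

```bash
cat >> h.py <<'E'
def cloud(n,im,d):
    m=ctrl.camera_model(n);K=np.array(m["mtx"]);R=np.array(m["R"]);t=np.array(m["t"])
    v,u=np.indices(d.shape);uv=np.c_[u.ravel(),v.ravel()].astype(float)
    p=cv2.undistortPoints(uv[:,None],K,np.array([m["k1"],0,0,0,0.]))[:,0]
    c=np.c_[p,np.ones(len(p))]*d.reshape(-1,1)
    return ((c-t)@R).reshape(*d.shape,3)
E
python3 - <<'E'
from h import *
outs=[]
for n,(r0,r1,c0,c1) in {"top":(110,250,270,410),"side":(120,210,220,330)}.items():
    f=np.load(n+"0.npz");P=cloud(n,f["im"],f["d"])
    Z=P[r0:r1,c0:c1,2]*1000
    g=np.uint8(np.clip(Z*4+60,0,255));g[f["d"][r0:r1,c0:c1]==0]=0
    s=4 if n=="top" else 4
    outs.append(cv2.applyColorMap(cv2.resize(g,None,fx=3.5 if n=="top" else 2.8,fy=3.5 if n=="top" else 2.8,interpolation=0),cv2.COLORMAP_JET))
    if n=="top":
        for r in (205,210,215,180,172): print(r,np.round(P[r,276:396:2,2]*1000).astype(int))
h=max(o.shape[0] for o in outs);c=np.hstack([cv2.copyMakeBorder(o,0,h-o.shape[0],0,0,0) for o in outs]);print(c.shape)
cv2.imwrite("pics/z.png",c)
# carrier
f=np.load("top0.npz");P=cloud("top",f["im"],f["d"]);s=P[190:222,200:230];k=s[...,2]>.008
print(np.round(s[...,2]*1000).astype(int)[::2,::2])
E
```

```text
205 [  -1   -3 1024   -1    5    3    3    7    6    6    3    4    8    6
    9    4    5    4    3    4    4    7   19   18   18    4    4    3
    4    9    3    4    5    4   11   16   22    5    7    4    4    3
    1    3    4    5   20    3    6    4    3    8    3    3    6    2
    4    0    1   -4]
210 [ 2  0 -1  1  3  3  1  4  6  5  5  4  5  5  4  5  5  5  7  7  6  4  4  6
  5  7  6  1  4  4  7  6  5  4  3  6  6  7  9  6  3  4  6  3  8 18  4  4
  6  6  2  5  8  8  1  0  6  0  1  4]
215 [   2   -1    0    1    6    3    9    4    4    3    1    4    4    3
    6    2    4    5    8    1    3    4    2    7    5    5    6    2
    9    4 1024    5    2    5    3    3    5    5    3    4    5    4
    9   23    7    8    4    5    4    4    3    1    2    2   -2    3
    0    5    5    1]
180 [ 2 -3  4  1  1  1 -1 -1  0 -1  1  1  2  0  0 -1  2  1  3 -2  0  3  0  1
  2 -2  3  0  0  2  2  0 -2  5  3  0  4  0 -3  5 11 14  4  9  3  2  6  4
  9 21 27 30 33 37 34 37 35 35  2  1]
172 [128 132   2   1  -2  -2   2   0  -1   1   0   3   4   2   0   1  16  20
  21  20  17  20  17  19  2
[... 739 characters left out ...]
1   48   48   75   74   49   47   47   28    3    2
     2]
 [   2    0    6   45   48   74   73   75   61   46   48    8   -1    3
     1]
 [   3    4    1   48   47   47   72   60   49   46   48    1    2    1
    -1]
 [  -2   -2    1   46   46   47   46   44   48   47   36   -1    2    1
     0]
 [   2   -1    3    1   14   11   16   45   45   47   22    1    1    3
     1]
 [   2    4   -1   -1   13   13   15   16   13   17    1    1   -1    4
     0]
 [   1    1    0    1    1   18   14   15 1024    9   -1    2    1    4
     0]
 [   3    0    0   -1   -2    0    1    4   -1    1    1   -1    1   -1
     3]
 [   0   -2    0    0    0    0    0   -1    2    2    1    1    1   -1
     1]]
```

View pics/z.png

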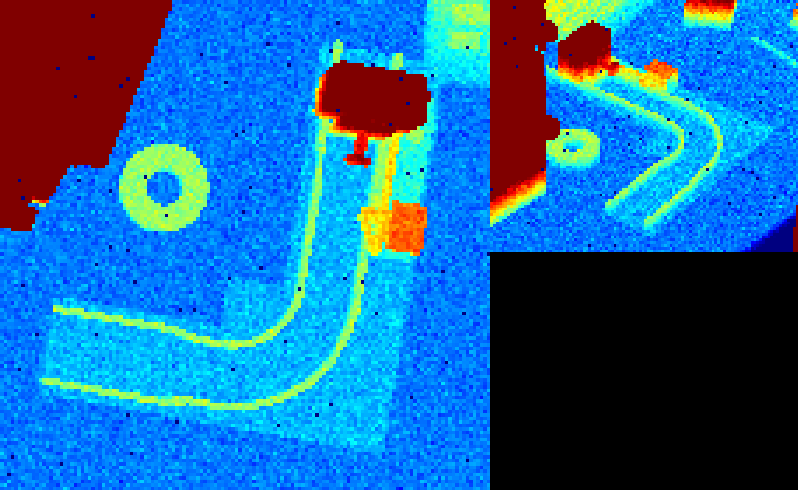

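The depth map shows the walls as thin ridges, so I'll fit the track pose to those wall points and the carrier from its block and shoe masks.

```bash
cat > fit.py <<'E'
from h import *
from scipy.optimize import least_squares
def model(p,X):
    c,s=np.cos(p[2]),np.sin(p[2]);q=(X-p[:2])@np.array([[c,-s],[s,c]])*1
    x,y=q[:,0]*1000,q[:,1]*1000
    # distance to centreline and half spacing of the wall middles
    w=np.interp(y,[85,105],[21.5,25.5]);r=np.where((x<70)&(y<70),abs(np.hypot(x-70,y-70)-70)-21.5,
      np.where(y>=70,abs(x)-w,abs(y)-21.5))
    return r,x,y
E
python3 - <<'E'
from fit import *
C=[]
for n,(r0,r1,c0,c1) in {"top":(110,250,270,410),"side":(120,210,220,330)}.items():
    f=np.load(n+"0.npz");P=cloud(n,f["im"],f["d"])[r0:r1,c0:c1].reshape(-1,3)
    P=P[(P[:,2]>.012)&(P[:,2]<.024)]
    # init: mouth end px(283,209)->(0,.19), corner approx
    if n=="top":
        a=ray("top",[[283,209],[366,224],[376,178]],.004);print(np.round(a,3))
        d=a[0]-a[1];yaw=np.arctan2(d[1],d[0])-np.pi/2;p=np.array([a[1,0],a[1,1],yaw])
    for it in range(12):
        r,x,y=model(p,P[:,:2]);k=(abs(r)<(25 if it<4 else 5))&(x<120)&(y<185)&(x>-40)
        p=least_squares(lambda q:model(q,P[k,:2])[0],p,loss="soft_l1",x_scale=[.01,.01,.1]).x
    print(n,np.round(p,4),np.degrees(p[2]),k.sum(),np.std(model(p,P[k,:2])[0]));C.append(p)
    c,s=np.cos(p[2]),np.sin(p[2]);Rz=np.array([[c,-s],[s,c]])
    for q in ([0,.14],[.0205,.0205],[.146,0]): print(np.round(Rz@q+p[:2],4))
    Pa=cloud(n,f["im"],f["d"]).reshape(-1,3)
    q=(Pa[:,:2]-p[:2])@Rz*1000
    m=(abs(q[:,1])<8)&(q[:,0]>90)&(q[:,0]<190)&(Pa[:,2]>.025)&(Pa[:,2]<.05);print("buffer x",np.round(np.sort(q[m,0])[:12]))
    m=(q[:,1]<-19)&(q[:,1]>-60)&(q[:,0]>40)&(q[:,0]<170)&(Pa[:,2]>.026)&(Pa[:,2]<.04);print("latch cover x",np.percentile(q[m,0],[2,5,50,95]))
    m=(abs(q[:,1])<25)&(q[:,0]>100)&(q[:,0]<250)&(Pa[:,2]>.055)&(Pa[:,2]<.08);print("head",np.percentile(q[m],[2,98],axis=0))
for n in("top","side"):
    f=np.load(n+"0.npz");P=cloud(n,f["im"],f["d"])
    u,v=map(int,proj(n,ray("top",[[214,205]],.03))[0]);s=P[v-22:v+22,u-22:u+22].reshape(-1,3);s=s[s[:,0]>0]
    for lo,hi in((.04,.053),(.06,.08),(.01,.02)):
        k=s[(s[:,2]>lo)&(s[:,2]<hi)][:,:2]
        if len(k)>4:
            rc=cv2.minAreaRect(np.float32(k*1000));print(n,lo,len(k),k.mean(0),rc)
    k=s[(s[:,2]>.009)&(s[:,2]<.08)][:,:2];print("all",cv2.minAreaRect(np.float32(k*1000)))
E
```

```text
[[ 0.488 -0.119  0.004]
 [ 0.453 -0.328  0.004]
 [ 0.568 -0.353  0.004]]
top [ 0.4594 -0.3052 -0.1672] -9.581407186937236 509 1.6950337380675908
[ 0.4827 -0.1672]
[ 0.483  -0.2884]
[ 0.6034 -0.3295]
buffer x [161. 161. 161. 161. 161. 161. 161. 162. 162. 162. 162. 163.]
latch cover x [107.34142006 108.34240442 124.99973717 148.07994336]
head [[189.07923245 -23.76622365]
 [222.56891399  23.14220147]]
side [ 0.4599 -0.3028 -0.1624] -9.305789486063452 301 2.1610205992185483
[ 0.4826 -0.1646]
[ 0.4835 -0.2859]
[ 0.604  -0.3264]
buffer x [124. 159. 160. 161. 161. 161. 162. 162. 163. 163. 165. 165.]
latch cover x [105.63305147 106.25919293 123.81795429 157.06298856]
head [[187.45036433 -23.97315855]
 [224.20785027  23.35244308]]
top 0.04 146 [0.49300627 0.04799187] ((493.2008972167969, 48.62445831298828), (34.250946044921875, 29.672725677490234), 74.88004302978516)
top 0.06 27 [0.49296192 0.04763874] ((493.9078674316406, 47.96690368652344), (11.763503074645996, 10.88160514831543), 44.56376266479492)
top 0.01 113 [0.49371465 0.04838996] ((493.010986328125, 48.10167694091797), (33.37876892089844, 56.22290802001953), 78.0810775756836)
all ((493.12396240234375, 48.68659591674805), (34.465938568115234, 56.33002853393555), 76.55904388427734)
side 0.04 87 [0.49110658 0.055511  ] ((493.94891357421875, 49.77545928955078), (36.6636848449707, 33.85871887207031), 80.19711303710938)
side 0.06 24 [0.49248684 0.05342265] ((492.0648498535156, 51.683921813964844), (11.026308059692383, 14.392317771911621), 27.50713539123535)
side 0.01 77 [0.48240837 0.05777614] ((490.4139404296875, 58.70100784301758), (52.20216369628906, 34.47648620605469), 24.187549591064453)
all ((489.95135498046875, 56.407745361328125), (49.977439880371094, 39.19276428222656), 33.54360580444336)
```

Track pose is about (0.459, -0.305, yaw -9.6°). The carrier is at (0.493, 0.048) with its long axis near -13°. Next: obstacle clearances and the first move plan.

```bash
cat >> h.py <<'E'
from scipy.spatial.transform import Rotation as Rn
T=np.array([.4594,-.3052,-.1672])
def tw(x,y): # track mm -> world m
    c,s=np.cos(T[2]),np.sin(T[2]);return np.array([c*x-s*y,s*x+c*y])/1000+T[:2]
def Rdown(yaw): # yaw (deg) of tool x
    y=np.radians(yaw);c,s=np.cos(y),np.sin(y);return np.array([[c,s,0],[s,-c,0],[0,0,-1.]])
def rows(targets): # (x,y,z,yawdeg)
    o=ctrl.get_obs();R0=Rn.from_rotvec(o["tool_rot"]);p0=np.array(o["tool_pos"])
    for t in targets:
        s=R0.inv().apply(np.array(t[:3])-p0)/.6;w=(R0.inv()*Rn.from_matrix(Rdown(t[3]))).as_rotvec()/(np.pi/2)
        print(",".join(f"{v:.4f}" for v in np.r_[s,w]))
def st():
    o=ctrl.get_obs();R=Rn.from_rotvec(o["tool_rot"]).as_matrix();c,s=np.cos(T[2]),np.sin(T[2])
    q=(np.array(o["tool_pos"])[:2]-T[:2])@np.array([[c,-s],[s,c]])*1000;f=np.array(o["contact_force"])
    print("t",round(o["t"],2),"pos",np.round(o["tool_pos"],4),"trk",np.round(q,1),"yaw",round(np.degrees(np.arctan2(R[1,0],R[0,0])),1),"Ftrk",np.round(np.r_[f[:2]@np.array([[c,-s],[s,c]]),f[2]],1),"op",round(o["opening"]*1000,1),"gf",round(o["grip_force"],1),"q",np.round(o["q"],2))
E
python3 - <<'E'
from h import *
f=np.load("top0.npz");P=cloud("top",f["im"],f["d"]);uu=np.indices(f["d"].shape)[1]
k=(P[...,2]>.06)&(P[...,2]<.5)&(P[...,0]<1.1)&(P[...,0]>.45)
Q=P[k];
for nm,a in {"load":tw(0,140),"mouth":tw(0,190),"bend":tw(20,20),"end":tw(125,0),"carrier":(.493,.0485),"timer":ray("top",[[140,185]],.018)[0,:2]}.items():
    d=np.hypot(*(Q[:,:2]-a).T);d[d<.03]=9;i=d.argmin();print(nm,np.round(a,3),"nearest tall",np.round(Q[i],3),round(d[i],3))
st();rows([(.493,.0485,.20,-13)])
E
```

```text
load [ 0.483 -0.167] nearest tall [ 0.567 -0.119  0.374] 0.097
mouth [ 0.491 -0.118] nearest tall [ 0.554 -0.084  0.298] 0.071
bend [ 0.482 -0.289] nearest tall [ 0.648 -0.326  0.07 ] 0.169
end [ 0.583 -0.326] nearest tall [ 0.645 -0.336  0.07 ] 0.064
carrier [0.493 0.048] nearest tall [ 0.577 -0.002  0.143] 0.098
timer [0.542 0.234] nearest tall [0.645 0.166 0.373] 0.123
t 0.1 pos [ 0.262  -0.567   0.3027] trk [-151.1 -291. ] yaw 24.8 Ftrk [-0.1 -0.9  0.9] op 85.6 gf 0.0 q [-1.26  0.05  1.61 -0.    1.48 -0.12]
0.7797,-0.7694,0.1729,-0.0012,0.0003,0.4200
```

Emit:
{"op": "apply_moves", "data": {"rows": [0.26,-0.256,0.06,0,0,0.14,0.52,-0.512,0.12,0,0,0.28,0.52,-0.512,0.12,0,0,0.28,0.52,-0.512,0.12,0,0,0.28,0.52,-0.512,0.12,0,0,0.28,0.52,-0.512,0.12,0,0,0.28,0.52,-0.512,0.12,0,0,0.28,0.65,-0.64,0.17,0,0,0.35,0.65,-0.64,0.17,0,0,0.35,0.7,-0.7,0.173,0,0,0.42,0.73,-0.73,0.173,0,0,0.42,0.75,-0.75,0.173,0,0,0.42,0.78,-0.769,0.173,-0.0012,0,0.42,0.78,-0.769,0.173,-0.0012,0,0.42,0.78,-0.769,0.173,-0.0012,0,0.42,0.78,-0.769,0.173,-0.0012,0,0.42,0.78,-0.769,0.173,-0.0012,0,0.42], "grip": 1}}

```text
t: 1.8
tool_pos: [0.4931, 0.0468, 0.1999]
tool_rot: [3.119, -0.358, 0.0]
contact_force: [-0.5, 0.2, 0.1]
opening: 0.0854
grip_force: 0.0
```

```bash
python3 - <<'E'
from h import *
st();print(ctrl.tip_extent)
im,d=ctrl.get_image("side");cv2.imwrite("pics/s1.png",cv2.resize(im[60:260,140:400],None,fx=3,fy=3,interpolation=cv2.INTER_CUBIC))
rows([(.493,.0485,.093,-13)])
E
```

```text
t 1.8 pos [0.4931 0.0468 0.1999] trk [-25.4 352.7] yaw -13.1 Ftrk [-0.5  0.1  0.1] op 85.4 gf 0.0 q [-0.05 -0.17  2.01 -0.    1.31  1.74]
0.0726
-0.0011,-0.0033,0.1785,0.0013,-0.0004,-0.0012
```

View pics/s1.png

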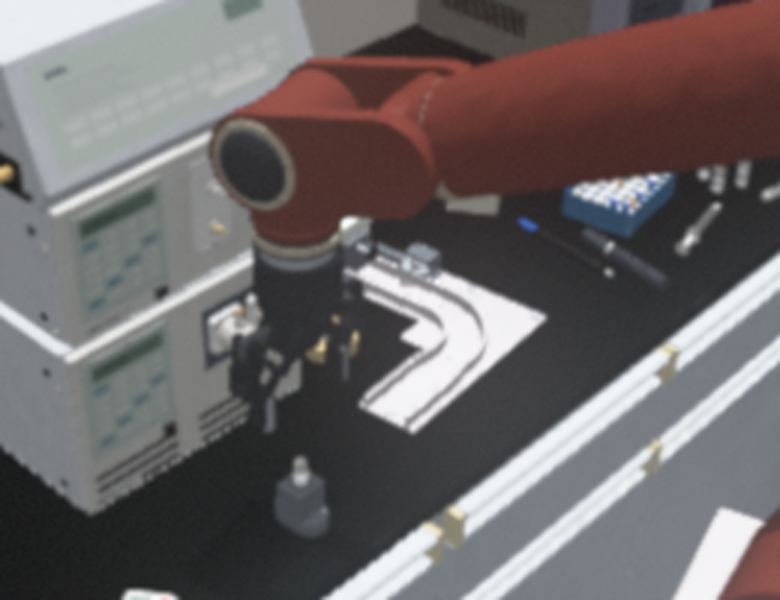

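The open gripper hangs above the carrier (crop 300,500) and clear of the box. Descending.

Emit:
{"op": "apply_moves", "data": {"rows": [-0.001,-0.003,0.03,0,0,0,-0.001,-0.003,0.06,0,0,0,-0.001,-0.003,0.09,0,0,0,-0.001,-0.003,0.12,0,0,0,-0.001,-0.003,0.145,0,0,0,-0.001,-0.003,0.165,0,0,0,-0.001,-0.003,0.177,0,0,0,-0.001,-0.003,0.177,0,0,0,-0.001,-0.003,0.177,0,0,0]}}

```text
t: 2.75
tool_pos: [0.4937, 0.0492, 0.0944]
tool_rot: [3.12, -0.356, 0.002]
contact_force: [0.1, -0.2, 0.7]
opening: 0.0851
grip_force: 0.0
```

Emit:
{"op": "apply_moves", "data": {"rows": [0,0,0,0,0,0,0,0,0,0,0,0,0,0,0,0,0,0,0,0,0,0,0,0,0,0,0,0,0,0,0,0,0,0,0,0,0,0,0,0,0,0,0,0,0,0,0,0,0,0,0,0,0,0,0,0,0,0,0,0,0,0,0,0,0,0,0,0,0,0,0,0], "grip": 0.2, "grip_force": 30}}

```text
t: 3.95
tool_pos: [0.4937, 0.0494, 0.0944]
tool_rot: [3.12, -0.356, 0.002]
contact_force: [-0.5, -0.4, 4.9]
opening: 0.0334
grip_force: 31.8
```

```bash
python3 - <<'E'
from h import *
st()
E
```

```text
t 3.95 pos [0.4937 0.0494 0.0944] trk [-25.2 355.4] yaw -13.0 Ftrk [-0.5 -0.5  4.9] op 33.4 gf 31.8 q [-0.05 -0.02  2.06 -0.    1.1   1.75]
```

```bash
python3 - <<'E'
from h import *
rows([(.4937,.0494,.15,-13),(.44,0,.16,20)])
E
```

```text
0.0002,0.0002,-0.0927,0.0010,-0.0008,-0.0001
-0.0684,0.1006,-0.1093,0.0012,-0.0005,-0.3667
```

Emit:
{"op": "apply_moves", "data": {"rows": [0,0,-0.02,0,0,0,0,0,-0.05,0,0,0,0,0,-0.08,0,0,0,0,0,-0.1,0,0,0,-0.012,0.018,-0.109,0.001,0,-0.07,-0.03,0.045,-0.109,0.001,0,-0.15,-0.048,0.07,-0.109,0.001,0,-0.23,-0.06,0.09,-0.109,0.001,0,-0.31,-0.068,0.101,-0.109,0.001,0,-0.367,-0.068,0.101,-0.109,0.001,0,-0.367]}}

```text
t: 4.95
tool_pos: [0.4387, -0.0006, 0.1587]
tool_rot: [-3.094, -0.544, 0.002]
contact_force: [0.1, 0.3, -2.8]
opening: 0.0332
grip_force: 30.8
```

```bash
python3 - <<'E'
from h import *
st();a=tw(0,140)
rows([(.44,-.10,.16,55),(*a,.16,80.4),(*a,.12,80.4)])
E
```

```text
t 4.95 pos [ 0.4387 -0.0006  0.1587] trk [-71.1 296.9] yaw 19.9 Ftrk [ 0.1  0.3 -2.8] op 33.2 gf 30.8 q [-0.17 -0.28  2.17 -0.    1.25  1.05]
-0.0545,0.1565,-0.0022,-0.0005,0.0008,-0.3894
-0.0258,0.2860,-0.0023,-0.0007,0.0007,-0.6717
-0.0257,0.2860,0.0644,-0.0007,0.0007,-0.6717
```

Emit:
{"op": "apply_moves", "data": {"rows": [-0.014,0.04,-0.002,0,0,-0.08,-0.027,0.08,-0.002,0,0,-0.16,-0.04,0.12,-0.002,0,0,-0.24,-0.05,0.156,-0.002,0,0,-0.32,-0.05,0.19,-0.002,0,0,-0.4,-0.042,0.22,-0.002,0,0,-0.48,-0.035,0.25,-0.002,0,0,-0.56,-0.028,0.275,-0.002,0,0,-0.63,-0.026,0.286,-0.002,0,0,-0.672,-0.026,0.286,-0.002,0,0,-0.672,-0.026,0.286,0.03,0,0,-0.672,-0.026,0.286,0.05,0,0,-0.672,-0.026,0.286,0.05,0,0,-0.672]}}

```text
t: 6.25
tool_pos: [0.4823, -0.1655, 0.1267]
tool_rot: [-2.395, -2.025, 0.004]
contact_force: [-0.3, 0.3, -2.8]
opening: 0.0337
grip_force: 30.9
```

```bash
python3 - <<'E'
from h import *
st();a=tw(0,140)
im,d=ctrl.get_image("side");cv2.imwrite("pics/s2.png",cv2.resize(im[100:240,200:340],None,fx=4,fy=4,interpolation=cv2.INTER_CUBIC))
rows([(*a,.12,80.4),(*a,.0985,80.4)])
E
```

```text
t 6.25 pos [ 0.4823 -0.1655  0.1267] trk [ -0.7 141.5] yaw 80.4 Ftrk [-0.4  0.3 -2.8] op 33.7 gf 30.9 q [-0.48 -0.04  2.02 -0.    1.17 -0.31]
-0.0021,-0.0001,0.0132,-0.0020,-0.0006,0.0008
-0.0022,0.0000,0.0490,-0.0020,-0.0006,0.0008
```

View pics/s2.png

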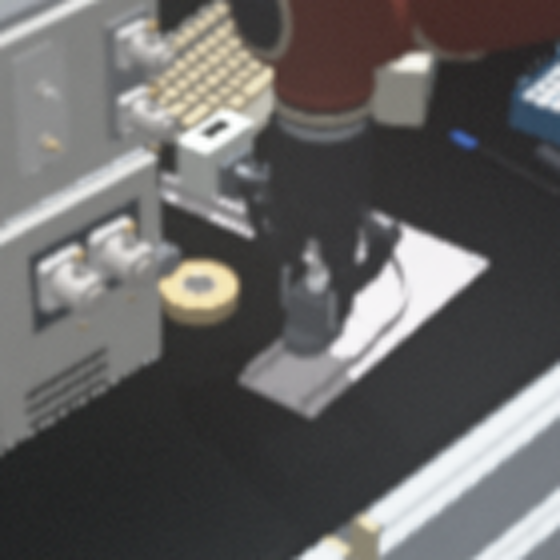

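The carrier hangs upright over the mouth with its long axis along the leg (crop 310,320). Lowering.

Emit:
{"op": "apply_moves", "data": {"rows": [-0.002,0,0.01,0,0,0,-0.002,0,0.02,-0.001,0,0,-0.002,0,0.03,-0.002,0,0,-0.002,0,0.038,-0.002,0,0,-0.002,0,0.043,-0.002,0,0,-0.002,0,0.0465,-0.002,0,0,-0.002,0,0.0465,-0.002,0,0,-0.002,0,0.0465,-0.002,0,0]}}

```text
t: 7.1
tool_pos: [0.484, -0.1681, 0.1017]
tool_rot: [2.395, 2.028, 0.003]
contact_force: [-0.0, -0.3, -1.9]
opening: 0.0335
grip_force: 31.1
```

```bash
python3 - <<'E'
from h import *
st()
E
```

```text
t 7.1 pos [ 0.484  -0.1681  0.1017] trk [  1.4 139.3] yaw 80.5 Ftrk [ 0.  -0.3 -1.9] op 33.5 gf 31.1 q [-0.48  0.    2.03  0.    1.11 -0.31]
```

Emit:
{"op": "apply_moves", "data": {"rows": [0,0,0.001,0,0,0,0,0,0.002,0,0,0,0,0,0.003,0,0,0,0,0,0.004,0,0,0,0,0,0.005,0,0,0,0,0,0.005,0,0,0]}}

```text
t: 7.7
tool_pos: [0.4839, -0.1681, 0.0985]
tool_rot: [2.396, 2.028, 0.003]
contact_force: [0.6, 0.4, -3.3]
opening: 0.0333
grip_force: 31.0
```

Emit:
{"op": "apply_moves", "data": {"rows": [0,0,0.001,0,0,0,0,0,0.002,0,0,0,0,0,0.002,0,0,0]}}

```text
t: 8.0
tool_pos: [0.4844, -0.1683, 0.0984]
tool_rot: [2.395, 2.028, 0.004]
contact_force: [-3.2, 0.4, 6.2]
opening: 0.0334
grip_force: 32.0
```

Emit:
{"op": "apply_moves", "data": {"rows": [0,0,-0.001,0,0,0,0,0,-0.001,0,0,0,0,0,-0.001,0,0,0,0,0,-0.001,0,0,0,0,0,-0.001,0,0,0,0,0,-0.001,0,0,0,0,0,-0.001,0,0,0,0,0,-0.001,0,0,0,0,0,-0.001,0,0,0], "grip": 0.9}}

```text
t: 8.9
tool_pos: [0.4838, -0.1681, 0.098]
tool_rot: [2.396, 2.028, 0.003]
contact_force: [0.7, 0.6, -0.4]
opening: 0.0767
grip_force: 0.0
```

```bash
python3 - <<'E'
from h import *
st();a=tw(0,140);b=tw(0,184)
rows([(*a,.175,80.4),(*b,.175,80.4),(*b,.1055,80.4)])
E
```

```text
t 8.9 pos [ 0.4838 -0.1681  0.098 ] trk [  1.3 139.3] yaw 80.5 Ftrk [ 0.5  0.7 -0.4] op 76.7 gf 0.0 q [-0.48  0.01  2.03  0.    1.1  -0.31]
0.0012,-0.0017,-0.1284,0.0021,0.0002,0.0011
0.0745,-0.0016,-0.1284,0.0021,0.0002,0.0011
0.0745,-0.0020,-0.0126,0.0021,0.0002,0.0011
```

Rise, step back behind the carrier, close the fingers, then take a look from above.

Emit:
{"op": "apply_moves", "data": {"rows": [0.001,-0.001,-0.03,0,0,0,0.001,-0.001,-0.06,0,0,0,0.001,-0.002,-0.1,0.002,0,0.001,0.001,-0.002,-0.128,0.002,0,0.001,0.001,-0.002,-0.128,0.002,0,0.001,0.03,-0.002,-0.128,0.002,0,0.001,0.06,-0.002,-0.128,0.002,0,0.001,0.075,-0.002,-0.128,0.002,0,0.001,0.075,-0.002,-0.128,0.002,0,0.001]}}

```text
t: 9.8
tool_pos: [0.4895, -0.1225, 0.1737]
tool_rot: [-2.397, -2.029, 0.001]
contact_force: [-0.0, 0.2, -0.3]
opening: 0.0767
grip_force: 0.0
```

Emit:
{"op": "apply_moves", "data": {"rows": [0,0,0,0,0,0,0,0,0,0,0,0,0,0,0,0,0,0,0,0,0,0,0,0,0,0,0,0,0,0,0,0,0,0,0,0,0,0,0,0,0,0,0,0,0,0,0,0,0,0,0,0,0,0,0,0,0,0,0,0,0,0,0,0,0,0], "grip": 0}}

```text
t: 10.9
tool_pos: [0.4898, -0.1233, 0.1747]
tool_rot: [2.399, 2.028, -0.0]
contact_force: [0.3, -0.1, -0.2]
opening: -0.0001
grip_force: 0.0
```

```bash
python3 - <<'E'
from h import *
st();b=tw(0,184)
im,d=ctrl.get_image("side");cv2.imwrite("pics/s3.png",cv2.resize(im[100:240,200:340],None,fx=4,fy=4,interpolation=cv2.INTER_CUBIC))
rows([(*b,.1055,80.4)])
P=cloud("side",im,d);c,s=np.cos(T[2]),np.sin(T[2]);q=(P[...,:2]-T[:2])@np.array([[c,-s],[s,c]])*1000
for lo,hi in((.04,.055),(.07,.085)):
    k=(abs(q[...,0])<30)&(q[...,1]>100)&(q[...,1]<175)&(P[...,2]>lo)&(P[...,2]<hi)
    print(lo,k.sum(),q[k].mean(0),np.percentile(q[k],[3,97],axis=0))
E
```

```text
t 10.9 pos [ 0.4898 -0.1233  0.1747] trk [ -0.3 184.4] yaw 80.4 Ftrk [ 0.3 -0.  -0.2] op -0.1 gf 0.0 q [-0.39 -0.12  2.   -0.    1.26 -0.23]
-0.0005,0.0004,0.1153,0.0001,0.0002,0.0002
0.04 87 [ -1.64445073 146.79724338] [[-15.06346588 129.31884208]
 [ 17.49128307 157.75007668]]
0.07 15 [  1.27225063 142.28604208] [[ -4.91336839 136.14088109]
 [  8.2965598  147.27422462]]
```

View pics/s3.png

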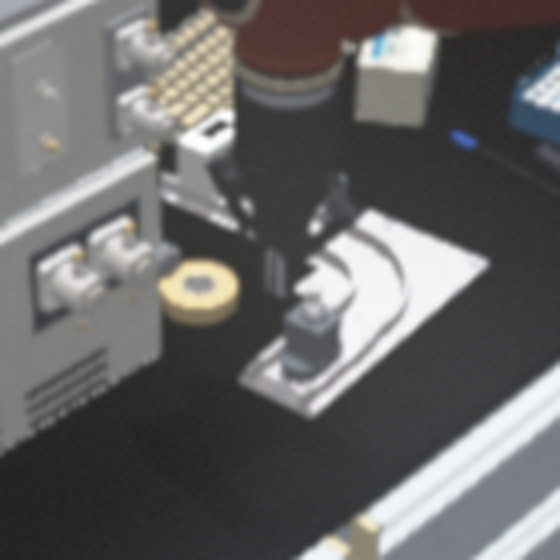

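The carrier stands upright in the mouth at about y=140 (crop 312,345), with the closed fingers behind it. Descend and start the push.

Emit:
{"op": "apply_moves", "data": {"rows": [0,0,0.03,0,0,0,0,0,0.06,0,0,0,0,0,0.085,0,0,0,0,0,0.105,0,0,0,0,0,0.115,0,0,0,0,0,0.115,0,0,0,0,0,0.115,0,0,0,-0.007,0,0.115,0,0,0,-0.014,0,0.115,0,0,0,-0.018,0,0.115,0,0,0,-0.021,0,0.115,0,0,0,-0.023,0,0.115,0,0,0]}}

```text
t: 12.15
tool_pos: [0.4875, -0.1373, 0.1058]
tool_rot: [2.399, 2.028, -0.0]
contact_force: [0.8, 0.4, -0.2]
opening: 0.0005
grip_force: 0.0
```

```bash
python3 - <<'E'
from h import *
st()
E
```

```text
t 12.15 pos [ 0.4875 -0.1373  0.1058] trk [ -0.2 170.2] yaw 80.4 Ftrk [ 0.7  0.5 -0.2] op 0.5 gf 0.0 q [-0.42 -0.02  2.04 -0.    1.12 -0.25]
```

Emit:
{"op": "apply_moves", "data": {"rows": [-0.003,0,0,0,0,0,-0.006,0,0,0,0,0,-0.009,0,0,0,0,0,-0.012,0,0,0,0,0,-0.015,0,0,0,0,0,-0.018,0,0,0,0,0,-0.021,0,0,0,0,0,-0.024,0,0,0,0,0]}}

```text
t: 12.95
tool_pos: [0.4851, -0.1513, 0.1057]
tool_rot: [2.399, 2.028, -0.0]
contact_force: [-0.2, 1.8, 0.3]
opening: -0.0003
grip_force: 0.4
```

```bash
python3 - <<'E'
from h import *
st()
im,d=ctrl.get_image("top");P=cloud("top",im,d);c,s=np.cos(T[2]),np.sin(T[2]);q=(P[...,:2]-T[:2])@np.array([[c,-s],[s,c]])*1000
k=(abs(q[...,0])<25)&(q[...,1]>60)&(q[...,1]<175)&(P[...,2]>.01)&(P[...,2]<.022)
kk=k&(abs(q[...,0])<14);print(kk.sum(),np.percentile(q[kk],[2,98],axis=0) if kk.any() else "")
E
```

```text
t 12.95 pos [ 0.4851 -0.1513  0.1057] trk [ -0.3 156. ] yaw 80.4 Ftrk [-0.4  1.7  0.3] op -0.3 gf 0.4 q [-0.45 -0.01  2.03 -0.    1.12 -0.28]
0
```

Emit:
{"op": "apply_moves", "data": {"rows": [-0.004,0,0,0,0,0,-0.008,0,0,0,0,0,-0.012,0,0,0,0,0,-0.016,0,0,0,0,0,-0.02,0,0,0,0,0,-0.024,0,0,0,0,0,-0.028,0,0,0,0,0,-0.032,0,0,0,0,0,-0.036,0,0,0,0,0,-0.04,0,0,0,0,0]}}

```text
t: 14.0
tool_pos: [0.4811, -0.1751, 0.1057]
tool_rot: [2.399, 2.028, -0.0]
contact_force: [-0.7, 0.6, -1.3]
opening: -0.0002
grip_force: 0.4
```

Emit:
{"op": "apply_moves", "data": {"rows": [-0.004,0,0,0,0,0,-0.008,0,0,0,0,0,-0.012,0,0,0,0,0,-0.016,0,0,0,0,0,-0.02,0,0,0,0,0,-0.024,0,0,0,0,0,-0.028,0,0,0,0,0,-0.032,0,0,0,0,0]}}

```text
t: 14.8
tool_pos: [0.4779, -0.194, 0.1057]
tool_rot: [2.399, 2.028, -0.0]
contact_force: [0.4, 0.1, -0.2]
opening: -0.0003
grip_force: 0.3
```

```bash
python3 - <<'E'
from h import *
st()
im,d=ctrl.get_image("side");np.savez("s4.npz",im=im,d=d);cv2.imwrite("pics/s4.png",cv2.resize(im[110:220,210:350],None,fx=5,fy=5,interpolation=cv2.INTER_CUBIC))
P=cloud("side",im,d);c,s=np.cos(T[2]),np.sin(T[2]);q=(P[...,:2]-T[:2])@np.array([[c,-s],[s,c]])*1000
k=(abs(q[...,0])<25)&(q[...,1]>40)&(q[...,1]<130)&(P[...,2]>.069)&(P[...,2]<.082);print(k.sum(),q[k].mean(0),q[k].min(0),q[k].max(0))
E
```

```text
t 14.8 pos [ 0.4779 -0.194   0.1057] trk [ -0.3 112.7] yaw 80.4 Ftrk [ 0.3  0.2 -0.2] op -0.3 gf 0.3 q [-0.53  0.01  2.01 -0.    1.12 -0.36]
31 [ -0.62821415 123.7904497 ] [-22.60054635 118.17993797] [ 23.14829188 128.79408914]
```

View pics/s4.png

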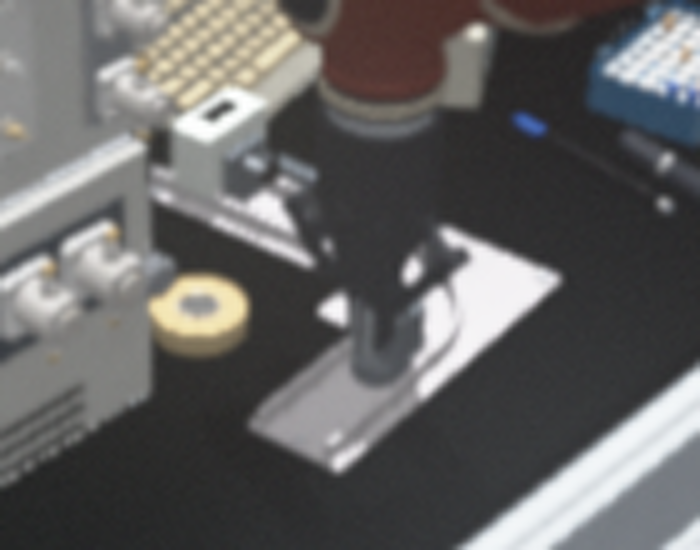

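The fingers are directly behind the block; the shoe's rear end shows at crop (375,384), about pixel (285,187). I'll use it to check the carrier position and set up the bend path helper.

```bash
cat >> h.py <<'E'
def path(ss,off=26.,z=.1055):
    """carrier origin at arclength s before/after bend start (s=0 at (0,70)); pusher pose rows"""
    out=[]
    L=70*np.pi/2
    for s in ss:
        if s<0: o=np.array([0,70-s]);h=np.array([0,-1.])
        elif s<L:
            a=s/70;o=np.array([70-70*np.cos(a),70-70*np.sin(a)]);h=np.array([np.sin(a),-np.cos(a)])
        else: o=np.array([70+s-L,0]);h=np.array([1.,0])
        p=o-off*h;w=tw(*p);yaw=np.degrees(np.arctan2(-h[1],-h[0])+T[2])
        out.append((*w,z,yaw))
    rows(out)
E
python3 - <<'E'
from h import *
c,s=np.cos(T[2]),np.sin(T[2])
a=ray("side",[[285,187]],.006)[0,:2];print((a-T[:2])@np.array([[c,-s],[s,c]])*1000)
a=ray("side",[[285,183.5]],.018)[0,:2];print((a-T[:2])@np.array([[c,-s],[s,c]])*1000)
path([-10,-5,0,5,10,15,20])
E
```

```text
[ -6.39826832 112.67306017]
[ -4.6292015  111.02557506]
-0.0107,0.0004,0.0005,0.0001,0.0004,-0.0001
-0.0190,0.0004,0.0005,0.0001,0.0004,-0.0001
-0.0274,0.0004,0.0005,0.0001,0.0004,-0.0001
-0.0358,-0.0024,0.0005,0.0001,0.0004,-0.0456
-0.0444,-0.0046,0.0005,0.0001,0.0004,-0.0911
-0.0532,-0.0062,0.0005,0.0001,0.0004,-0.1366
-0.0620,-0.0071,0.0005,0.0001,0.0004,-0.1820
```

```bash
python3 - <<'E'
from h import *
path(np.arange(-13,20,3))
E
```

```text
-0.0057,0.0004,0.0005,0.0001,0.0004,-0.0001
-0.0107,0.0004,0.0005,0.0001,0.0004,-0.0001
-0.0157,0.0004,0.0005,0.0001,0.0004,-0.0001
-0.0207,0.0004,0.0005,0.0001,0.0004,-0.0001
-0.0257,0.0004,0.0005,0.0001,0.0004,-0.0001
-0.0307,-0.0008,0.0005,0.0001,0.0004,-0.0183
-0.0358,-0.0024,0.0005,0.0001,0.0004,-0.0456
-0.0409,-0.0038,0.0005,0.0001,0.0004,-0.0729
-0.0461,-0.0050,0.0005,0.0001,0.0004,-0.1002
-0.0514,-0.0059,0.0005,0.0001,0.0004,-0.1275
-0.0567,-0.0066,0.0005,0.0001,0.0004,-0.1548
```

Emit:
{"op": "apply_moves", "data": {"rows": [-0.006,0,0,0,0,0,-0.011,0,0,0,0,0,-0.016,0,0,0,0,0,-0.021,0,0,0,0,0,-0.026,0,0,0,0,0,-0.031,-0.001,0,0,0,-0.018,-0.036,-0.0025,0,0,0,-0.046,-0.041,-0.004,0,0,0,-0.073]}}

```text
t: 15.65
tool_pos: [0.4714, -0.218, 0.1058]
tool_rot: [2.277, 2.164, -0.0]
contact_force: [0.8, 1.0, 0.5]
opening: 0.0001
grip_force: 0.4
```

```bash
python3 - <<'E'
from h import *
st();path(np.arange(11,32,3))
E
```

```text
t 15.65 pos [ 0.4714 -0.218   0.1058] trk [-2.7 88. ] yaw 87.1 Ftrk [0.7 1.1 0.5] op 0.1 gf 0.4 q [-0.58  0.02  2.01 -0.    1.12 -0.53]
-0.0054,-0.0015,0.0005,0.0001,0.0002,-0.0260
-0.0105,-0.0031,0.0005,0.0001,0.0002,-0.0533
-0.0156,-0.0044,0.0005,0.0001,0.0002,-0.0806
-0.0209,-0.0055,0.0005,0.0001,0.0002,-0.1079
-0.0261,-0.0064,0.0005,0.0001,0.0002,-0.1351
-0.0314,-0.0070,0.0005,0.0001,0.0002,-0.1624
-0.0367,-0.0075,0.0005,0.0001,0.0002,-0.1897
```

Emit:
{"op": "apply_moves", "data": {"rows": [-0.0054,-0.0015,0,0,0,-0.026,-0.0105,-0.003,0,0,0,-0.053,-0.0156,-0.0044,0,0,0,-0.081,-0.021,-0.0055,0,0,0,-0.108,-0.026,-0.0064,0,0,0,-0.135,-0.0314,-0.007,0,0,0,-0.162,-0.0367,-0.0075,0,0,0,-0.19]}}

```text
t: 16.35
tool_pos: [0.4657, -0.2397, 0.1058]
tool_rot: [1.93, 2.479, -0.0]
contact_force: [-0.5, 0.7, 0.4]
opening: -0.0001
grip_force: 0.5
```

```bash
python3 - <<'E'
from h import *
st();path(np.arange(32,56,3))
E
```

```text
t 16.35 pos [ 0.4657 -0.2397  0.1058] trk [-4.7 65.6] yaw 104.2 Ftrk [-0.6  0.6  0.4] op -0.1 gf 0.5 q [-0.62  0.03  2.   -0.    1.12 -0.86]
-0.0051,-0.0016,0.0005,-0.0001,0.0001,-0.0269
-0.0103,-0.0031,0.0005,-0.0001,0.0001,-0.0542
-0.0154,-0.0044,0.0005,-0.0001,0.0001,-0.0815
-0.0206,-0.0055,0.0005,-0.0001,0.0001,-0.1088
-0.0259,-0.0064,0.0005,-0.0001,0.0001,-0.1361
-0.0312,-0.0070,0.0005,-0.0001,0.0001,-0.1634
-0.0365,-0.0074,0.0005,-0.0001,0.0001,-0.1906
-0.0418,-0.0076,0.0005,-0.0001,0.0001,-0.2179
```

Emit:
{"op": "apply_moves", "data": {"rows": [-0.0051,-0.0016,0,0,0,-0.027,-0.0103,-0.0031,0,0,0,-0.054,-0.0154,-0.0044,0,0,0,-0.081,-0.0206,-0.0055,0,0,0,-0.109,-0.026,-0.0064,0,0,0,-0.136,-0.0312,-0.007,0,0,0,-0.163,-0.0365,-0.0074,0,0,0,-0.19,-0.0418,-0.0076,0,0,0,-0.218]}}

```text
t: 17.15
tool_pos: [0.4673, -0.2652, 0.1058]
tool_rot: [-1.479, -2.771, 0.001]
contact_force: [-1.3, 0.3, 1.4]
opening: -0.0004
grip_force: 0.5
```

```bash
python3 - <<'E'
from h import *
st();path(np.arange(56,80,3))
a,_=ctrl.get_image("side");b,_=ctrl.get_image("top")
cv2.imwrite("pics/s5.png",np.hstack([cv2.resize(a[110:220,230:330],(400,440),interpolation=2),cv2.resize(b[120:230,300:400],(400,440),interpolation=2)]))
E
```

```text
t 17.15 pos [ 0.4673 -0.2652  0.1058] trk [ 1.2 40.8] yaw 123.8 Ftrk [-1.4  0.   1.4] op -0.4 gf 0.5 q [-0.65  0.06  1.96 -0.    1.12 -1.24]
-0.0051,-0.0016,0.0005,-0.0004,-0.0001,-0.0272
-0.0102,-0.0031,0.0005,-0.0004,-0.0001,-0.0545
-0.0154,-0.0044,0.0005,-0.0004,-0.0001,-0.0818
-0.0206,-0.0055,0.0005,-0.0004,-0.0001,-0.1091
-0.0259,-0.0064,0.0005,-0.0003,-0.0001,-0.1363
-0.0312,-0.0070,0.0005,-0.0003,-0.0001,-0.1636
-0.0365,-0.0074,0.0005,-0.0003,-0.0001,-0.1909
-0.0418,-0.0076,0.0005,-0.0003,-0.0001,-0.2182
```

View pics/s5.png

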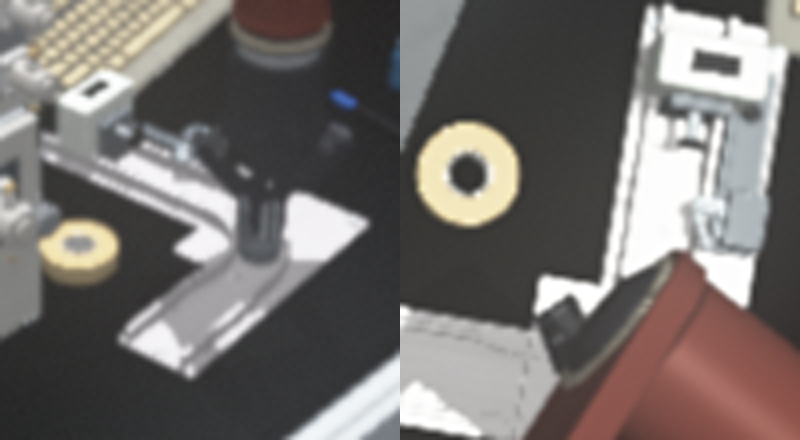

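The carrier's rear end sits in the bend with the fingers close behind it (left crop 262,245). The tape is untouched, so I'll continue.

Emit:
{"op": "apply_moves", "data": {"rows": [-0.0051,-0.0016,0,0,0,-0.027,-0.0103,-0.0031,0,0,0,-0.054,-0.0154,-0.0044,0,0,0,-0.081,-0.0206,-0.0055,0,0,0,-0.109,-0.026,-0.0064,0,0,0,-0.136,-0.0312,-0.007,0,0,0,-0.163,-0.0365,-0.0074,0,0,0,-0.19,-0.0418,-0.0076,0,0,0,-0.218]}}

```text
t: 18.05
tool_pos: [0.4773, -0.2884, 0.1056]
tool_rot: [-0.987, -2.982, 0.001]
contact_force: [-0.4, 0.2, -0.0]
opening: -0.0
grip_force: 0.5
```

```bash
python3 - <<'E'
from h import *
st();path(np.arange(80,107,3))
E
```

```text
t 18.05 pos [ 0.4773 -0.2884  0.1056] trk [14.9 19.6] yaw 143.4 Ftrk [-0.4  0.2 -0. ] op -0.0 gf 0.5 q [-0.68  0.1   1.91 -0.    1.12 -1.61]
-0.0054,-0.0018,0.0002,-0.0005,-0.0003,-0.0281
-0.0105,-0.0034,0.0002,-0.0005,-0.0003,-0.0553
-0.0157,-0.0047,0.0002,-0.0005,-0.0003,-0.0826
-0.0209,-0.0057,0.0002,-0.0005,-0.0003,-0.1099
-0.0262,-0.0066,0.0002,-0.0005,-0.0004,-0.1372
-0.0315,-0.0072,0.0002,-0.0005,-0.0004,-0.1645
-0.0368,-0.0076,0.0002,-0.0004,-0.0004,-0.1918
-0.0421,-0.0078,0.0002,-0.0004,-0.0004,-0.2190
-0.0475,-0.0078,0.0002,-0.0004,-0.0004,-0.2463
```

Emit:
{"op": "apply_moves", "data": {"rows": [-0.0054,-0.0018,0,0,0,-0.028,-0.0105,-0.0034,0,0,0,-0.055,-0.0157,-0.0047,0,0,0,-0.083,-0.021,-0.0057,0,0,0,-0.11,-0.0262,-0.0066,0,0,0,-0.137,-0.0315,-0.0072,0,0,0,-0.165,-0.0368,-0.0076,0,0,0,-0.192,-0.042,-0.0078,0,0,0,-0.219,-0.0475,-0.0078,0,0,0,-0.246]}}

```text
t: 18.95
tool_pos: [0.4974, -0.3093, 0.1056]
tool_rot: [-0.396, -3.116, 0.001]
contact_force: [0.5, -0.7, 0.5]
opening: -0.0
grip_force: 0.4
```

```bash
python3 - <<'E'
from h import *
st();path(np.arange(107,134,3))
E
```

```text
t 18.95 pos [ 0.4974 -0.3093  0.1056] trk [38.2  2.3] yaw 165.5 Ftrk [ 0.6 -0.6  0.5] op -0.0 gf 0.4 q [-0.68  0.16  1.85 -0.    1.13 -2.  ]
-0.0049,-0.0015,0.0002,-0.0005,-0.0004,-0.0277
-0.0101,-0.0030,0.0002,-0.0005,-0.0004,-0.0546
-0.0150,-0.0026,0.0002,-0.0005,-0.0004,-0.0546
-0.0200,-0.0021,0.0002,-0.0005,-0.0004,-0.0546
-0.0250,-0.0017,0.0002,-0.0005,-0.0004,-0.0546
-0.0300,-0.0013,0.0002,-0.0005,-0.0004,-0.0546
-0.0350,-0.0008,0.0002,-0.0005,-0.0004,-0.0546
-0.0399,-0.0004,0.0002,-0.0005,-0.0004,-0.0546
-0.0449,0.0000,0.0002,-0.0005,-0.0004,-0.0546
```

Emit:
{"op": "apply_moves", "data": {"rows": [-0.005,-0.0015,0,0,0,-0.028,-0.01,-0.003,0,0,0,-0.055,-0.015,-0.0026,0,0,0,-0.055,-0.02,-0.0021,0,0,0,-0.055,-0.025,-0.0017,0,0,0,-0.055,-0.03,-0.0013,0,0,0,-0.055,-0.035,-0.0008,0,0,0,-0.055,-0.04,-0.0004,0,0,0,-0.055,-0.045,0,0,0,0,-0.055]}}

```text
t: 19.85
tool_pos: [0.5241, -0.3157, 0.1057]
tool_rot: [0.262, 3.131, -0.0]
contact_force: [-1.4, -0.3, -0.3]
opening: -0.0002
grip_force: 0.4
```

```bash
python3 - <<'E'
from h import *
st();path(np.arange(133,147,2))
a,_=ctrl.get_image("side");b,_=ctrl.get_image("top")
cv2.imwrite("pics/s6.png",np.hstack([cv2.resize(a[110:220,230:330],(400,440),interpolation=2),cv2.resize(b[120:230,300:400],(400,440),interpolation=2)]))
E
```

```text
t 19.85 pos [ 0.5241 -0.3157  0.1057] trk [65.5  0.4] yaw 170.4 Ftrk [-1.3 -0.5 -0.3] op -0.2 gf 0.4 q [-0.66  0.22  1.78 -0.    1.14 -2.07]
-0.0025,-0.0007,0.0004,-0.0000,0.0000,-0.0001
-0.0058,-0.0007,0.0004,-0.0000,0.0000,-0.0001
-0.0092,-0.0007,0.0004,-0.0000,0.0000,-0.0001
-0.0125,-0.0007,0.0004,-0.0000,0.0000,-0.0001
-0.0158,-0.0007,0.0004,-0.0000,0.0000,-0.0001
-0.0192,-0.0007,0.0004,-0.0000,0.0000,-0.0001
-0.0225,-0.0007,0.0004,-0.0000,0.0000,-0.0001
```

View pics/s6.png

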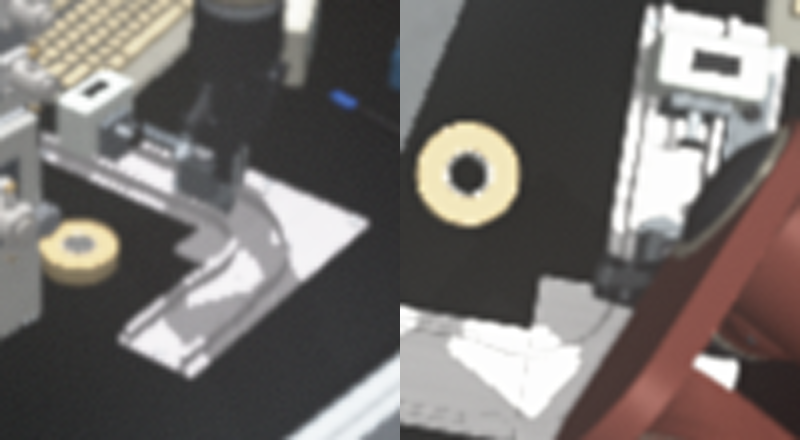

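The carrier is now on the last leg (left crop 205,180) with the fingers behind it. Slow pushes from here, checking the force each time.

Emit:
{"op": "apply_moves", "data": {"rows": [-0.0025,-0.0007,0,0,0,0,-0.005,-0.0007,0,0,0,0,-0.0075,-0.0007,0,0,0,0,-0.01,-0.0007,0,0,0,0,-0.0125,-0.0007,0,0,0,0,-0.015,-0.0007,0,0,0,0,-0.0175,-0.0007,0,0,0,0,-0.02,-0.0007,0,0,0,0]}}

```text
t: 20.75
tool_pos: [0.5356, -0.3181, 0.1058]
tool_rot: [-0.262, -3.13, -0.0]
contact_force: [-2.4, 0.9, 0.9]
opening: 0.0001
grip_force: 1.1
```

Emit:
{"op": "apply_moves", "data": {"rows": [-0.0025,0,0,0,0,0,-0.005,0,0,0,0,0,-0.0075,0,0,0,0,0,-0.01,0,0,0,0,0,-0.0125,0,0,0,0,0,-0.015,0,0,0,0,0]}}

```text
t: 21.35
tool_pos: [0.5444, -0.3196, 0.1056]
tool_rot: [-0.262, -3.13, -0.0]
contact_force: [-2.7, 1.6, 0.2]
opening: -0.0002
grip_force: 1.4
```

Emit:
{"op": "apply_moves", "data": {"rows": [-0.0025,0,0,0,0,0,-0.005,0,0,0,0,0,-0.0075,0,0,0,0,0,-0.01,0,0,0,0,0,-0.0125,0,0,0,0,0,-0.015,0,0,0,0,0]}}

```text
t: 21.95
tool_pos: [0.5535, -0.3212, 0.1057]
tool_rot: [0.262, 3.13, -0.0]
contact_force: [-1.6, 1.4, -0.3]
opening: -0.0003
grip_force: 0.9
```

```bash
python3 - <<'E'
from h import *
st()
E
```

```text
t 21.95 pos [ 0.5535 -0.3212  0.1057] trk [95.4 -0.1] yaw 170.4 Ftrk [-1.8  1.1 -0.3] op -0.3 gf 0.9 q [-0.64  0.28  1.71  0.    1.15 -2.05]
```

Emit:
{"op": "apply_moves", "data": {"rows": [-0.0025,0,0,0,0,0,-0.005,0,0,0,0,0,-0.0075,0,0,0,0,0,-0.01,0,0,0,0,0,-0.0125,0,0,0,0,0,-0.015,0,0,0,0,0,-0.0175,0,0,0,0,0,-0.02,0,0,0,0,0]}}

```text
t: 22.75
tool_pos: [0.5653, -0.3232, 0.1058]
tool_rot: [0.262, 3.131, -0.0]
contact_force: [-0.8, 0.6, -0.1]
opening: 0.0006
grip_force: 0.8
```

Emit:
{"op": "apply_moves", "data": {"rows": [-0.0017,0,0,0,0,0,-0.0034,0,0,0,0,0,-0.005,0,0,0,0,0,-0.0067,0,0,0,0,0,-0.0084,0,0,0,0,0,-0.01,0,0,0,0,0,-0.0117,0,0,0,0,0,-0.0134,0,0,0,0,0]}}

```text
t: 23.55
tool_pos: [0.5732, -0.3246, 0.1058]
tool_rot: [0.262, 3.13, -0.0]
contact_force: [-2.0, 1.7, -0.1]
opening: -0.0002
grip_force: 0.9
```

```bash
python3 - <<'E'
from h import *
st()
E
```

```text
t 23.55 pos [ 0.5732 -0.3246  0.1058] trk [ 1.154e+02 -1.000e-01] yaw 170.4 Ftrk [-2.3  1.3 -0.1] op -0.2 gf 0.9 q [-0.63  0.32  1.66 -0.    1.16 -2.03]
```

Now 0.6 mm rows, with short calls while feeling for the buffer.

Emit:
{"op": "apply_moves", "data": {"rows": [-0.001,0,0,0,0,0,-0.002,0,0,0,0,0,-0.003,0,0,0,0,0,-0.004,0,0,0,0,0,-0.005,0,0,0,0,0]}}

```text
t: 24.05
tool_pos: [0.5764, -0.3254, 0.1061]
tool_rot: [0.262, 3.129, -0.002]
contact_force: [-1.3, -0.8, 0.2]
opening: 0.0004
grip_force: 0.4
```

Emit:
{"op": "apply_moves", "data": {"rows": [-0.001,0,0,0,0,0,-0.002,0,0,0,0,0,-0.003,0,0,0,0,0]}}

```text
t: 24.35
tool_pos: [0.5775, -0.3256, 0.1061]
tool_rot: [-0.262, -3.129, 0.001]
contact_force: [-5.3, -0.5, 3.7]
opening: -0.0001
grip_force: 2.4
```

Emit:
{"op": "apply_moves", "data": {"rows": [-0.001,0,0,0,0,0,-0.002,0,0,0,0,0]}}

```text
t: 24.55
tool_pos: [0.5785, -0.3257, 0.106]
tool_rot: [-0.262, -3.129, 0.001]
contact_force: [-5.8, 1.0, 4.2]
opening: -0.0005
grip_force: 3.0
```

Emit:
{"op": "apply_moves", "data": {"rows": [-0.001,0,0,0,0,0,-0.002,0,0,0,0,0]}}

```text
t: 24.75
tool_pos: [0.5795, -0.3259, 0.106]
tool_rot: [-0.262, -3.128, 0.0]
contact_force: [-6.8, 0.4, 4.8]
opening: 0.0001
grip_force: 3.5
```

Emit:
{"op": "apply_moves", "data": {"rows": [-0.001,0,0,0,0,0,-0.002,0,0,0,0,0]}}

```text
t: 24.95
tool_pos: [0.5805, -0.326, 0.106]
tool_rot: [-0.262, -3.128, 0.0]
contact_force: [-6.6, 1.3, 5.5]
opening: 0.0
grip_force: 4.0
```

```bash
python3 - <<'E'
from h import *
st()
E
```

```text
t 24.95 pos [ 0.5805 -0.326   0.106 ] trk [122.9  -0.4] yaw 170.4 Ftrk [-6.7  0.1  5.5] op 0.0 gf 4.0 q [-0.62  0.33  1.64 -0.    1.17 -2.03]
```

Emit:
{"op": "apply_moves", "data": {"rows": [-0.001,0,0,0,0,0,-0.002,0,0,0,0,0]}}

```text
t: 25.15
tool_pos: [0.5817, -0.3263, 0.106]
tool_rot: [-0.262, -3.128, 0.0]
contact_force: [-7.6, 1.3, 5.1]
opening: 0.0
grip_force: 3.9
```

Emit:
{"op": "apply_moves", "data": {"rows": [-0.001,0,0,0,0,0,-0.0015,0,0,0,0,0]}}

```text
t: 25.35
tool_pos: [0.5824, -0.3264, 0.106]
tool_rot: [-0.262, -3.127, -0.0]
contact_force: [-9.3, 0.7, 6.4]
opening: -0.0
grip_force: 4.3
```

```bash
python3 - <<'E'
from h import *
st()
a,d=ctrl.get_image("side");b,_=ctrl.get_image("top")
cv2.imwrite("pics/s7.png",np.hstack([cv2.resize(a[125:180,240:300],(440,403),interpolation=2),cv2.resize(b[120:190,340:400],(346,403),interpolation=2)]))
E
```

```text
t 25.35 pos [ 0.5824 -0.3264  0.106 ] trk [124.8  -0.4] yaw 170.4 Ftrk [-9.3 -0.8  6.4] op -0.0 gf 4.3 q [-0.62  0.34  1.64 -0.    1.17 -2.02]
```

View pics/s7.png

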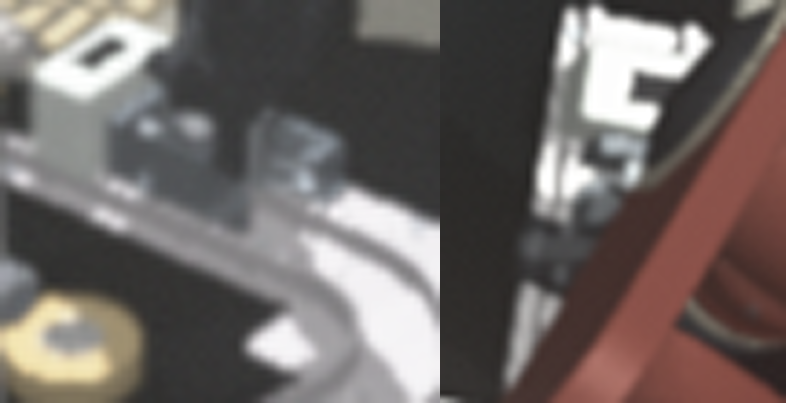

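The carrier is against the buffer, with the latch housing at left crop (300,150). I'll go a touch further and then back off slowly: the point where the force drops shows whether it has latched.

Emit:
{"op": "apply_moves", "data": {"rows": [-0.0008,0,0,0,0,0,-0.0015,0,0,0,0,0,-0.0015,0,0,0,0,0]}}

```text
t: 25.75
tool_pos: [0.5831, -0.3265, 0.106]
tool_rot: [-0.262, -3.127, -0.0]
contact_force: [-8.4, 0.9, 6.2]
opening: 0.0001
grip_force: 4.5
```

Emit:
{"op": "apply_moves", "data": {"rows": [0.0015,0,0,0,0,0,0.003,0,0,0,0,0,0.003,0,0,0,0,0]}}

```text
t: 26.05
tool_pos: [0.5824, -0.3263, 0.1059]
tool_rot: [-0.263, -3.13, 0.001]
contact_force: [-3.2, -0.4, 3.1]
opening: 0.0001
grip_force: 2.2
```

Emit:
{"op": "apply_moves", "data": {"rows": [0.0015,0,0,0,0,0,0.0015,0,0,0,0,0]}}

```text
t: 26.25
tool_pos: [0.5817, -0.3261, 0.1057]
tool_rot: [0.262, 3.13, -0.001]
contact_force: [-2.5, 0.1, 2.1]
opening: -0.0001
grip_force: 1.6
```

Emit:
{"op": "apply_moves", "data": {"rows": [0.0015,0,0,0,0,0,0.0015,0,0,0,0,0]}}

```text
t: 26.45
tool_pos: [0.5808, -0.3259, 0.1057]
tool_rot: [0.262, 3.13, -0.001]
contact_force: [-2.9, -0.3, 1.3]
opening: -0.0003
grip_force: 1.3
```

Emit:
{"op": "apply_moves", "data": {"rows": [0.0015,0,0,0,0,0,0.0015,0,0,0,0,0]}}

```text
t: 26.65
tool_pos: [0.5803, -0.3255, 0.1057]
tool_rot: [0.262, 3.129, 0.0]
contact_force: [0.5, -0.1, -0.5]
opening: 0.0002
grip_force: 0.0
```

The force dropped to zero about 3.5 mm past first buffer contact, so it looks latched. Retreat and verify.

Emit:
{"op": "apply_moves", "data": {"rows": [0.01,0,0,0,0,0,0.03,0,0,0,0,0,0.05,0,0,0,0,0,0.05,0,-0.05,0,0,0,0.05,0,-0.1,0,0,0,0.05,0,-0.15,0,0,0,0.05,0,-0.2,0,0,0,-0.05,0.07,-0.22,0,0,0,0.1,0.07,-0.22,0,0,0,0.18,0.07,-0.22,0,0,0,0.26,0.07,-0.22,0,0,0,0.34,0.07,-0.22,0,0,0,0.34,0.07,-0.22,0,0,0,0.34,0.07,-0.22,0,0,0]}}

```text
t: 28.05
tool_pos: [0.3833, -0.2495, 0.237]
tool_rot: [0.265, 3.13, -0.0]
contact_force: [-0.1, 0.1, -0.0]
opening: 0.0
grip_force: 0.0
```

```bash
python3 - <<'E'
from h import *
st()
a,da=ctrl.get_image("side");b,db=ctrl.get_image("top")
cv2.imwrite("pics/s8.png",np.hstack([cv2.resize(a[125:180,240:300],(440,403),interpolation=2),cv2.resize(b[120:190,340:400],(346,403),interpolation=2)]))
c,s=np.cos(T[2]),np.sin(T[2])
for n,i,d in(("side",a,da),("top",b,db)):
    P=cloud(n,i,d);q=(P[...,:2]-T[:2])@np.array([[c,-s],[s,c]])*1000
    for lo,hi in((.07,.083),(.046,.055),(.012,.023)):
        k=(abs(q[...,1])<(14 if lo<.02 else 17))&(q[...,0]>100)&(q[...,0]<180)&(P[...,2]>lo)&(P[...,2]<hi)
        if k.sum()>3: print(n,lo,k.sum(),q[k].mean(0),np.percentile(q[k,0],[3,97]))
E
```

```text
t 28.05 pos [ 0.3833 -0.2495  0.237 ] trk [-84.3  42.3] yaw 170.3 Ftrk [-0.1  0.1 -0. ] op 0.0 gf 0.0 q [-0.74 -0.32  2.06 -0.    1.4  -2.14]
side 0.07 13 [147.41966241   6.40013135] [141.75023878 153.88282343]
side 0.046 36 [146.22191793   5.78579783] [132.20343382 166.36927473]
side 0.012 33 [133.40965716   2.37067277] [118.00563103 175.14669889]
top 0.07 22 [148.60386981   3.30524796] [143.71613778 153.55773045]
top 0.046 129 [148.81463428   1.78471233] [134.29433398 166.50880862]
top 0.012 67 [138.10168643   2.63472207] [121.48872809 176.40545024]
```

View pics/s8.png

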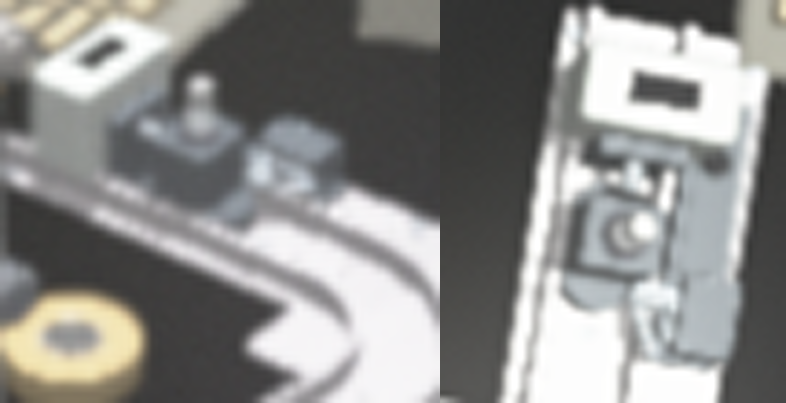

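The carrier sits at x≈149 mm with its block against the plunger. The latch nose (right crop 650,300) is behind the block's rear face at the same columns (~373–381) as when shut at the start, and the gripper is clear. Handing in.

```bash
python3 -c "
from station import ctrl
print(ctrl.finish_job())"
```

```text
the job is handed in; nothing more can be done
None
```

I pushed the carrier round the bend into the reading station and let it go with the latch shut behind it. The job was handed in at about 28 s, with measured push forces up to about 9 N, and neither the tape roll nor the timer was touched.

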